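# Clamp two laptop cells in the bench tester

## Task

Put the two slim battery cells from the tray, button end up, fully down into the two bores of the cell tester, one in each. Only when both are in, flip the tester's safety catch fully open by its paddle; then pull the spring-loaded U-shaped lever over towards the robot and down as far as it goes, with the fingers, and finish while still holding it down there, because it springs back up when let go. Leave the short thick cell and everything else on the bench where it is.

Things in the scene. Friction and masses are not known exactly. Their poses are not given: they have to be found in the camera images.
- tester: Fixed cell tester: base plate 12 mm thick; white socket block 60 (x) x 110 (y) mm, top 47 mm above the table, with two bores; U-shaped lever upright behind it; catch beside the lever's +y arm. Origin on the table midway between the bores; x from block to lever (roughly away from the robot), y to the catch's side. Posts: at x 115, y +-90 mm, 107 mm high; catch post at x 111, y 125 mm, 161 mm high.
- bore_left (a point): Centre of the mouth of the bore at y = +30 mm of the tester, on the block's top, 47 mm above the table. Bore 20.5 mm across, 30 mm deep, vertical, chamfered; floor 17 mm above the table. A seated cell stands out 35 mm (top 82 mm, middle 49.5 mm above the table). Either cell fits either bore.
- bore_right (a point): The same for the other bore, at y = -30 mm of the tester.
- lever_hinge (a point): Middle of the lever's hinge line, at x = 115, y = 0, z = 92 mm of the tester. The hinge line runs along the tester's y.
- lever_grip (a point): Middle of the lever's black round grip bar, 16 mm thick, along the tester's y between the arms of the U (150 mm apart, 12 mm steel rods), 180 mm from the hinge line; 269 mm above the table at the start, 92 mm at full travel. A thinner steel cross bar joins the arms 65 mm nearer the hinge.
- lever (a joint): Lever angle, rad. 0: at rest, leaning 0.17 back from upright. Grows as the grip bar is pulled over towards -x of the tester and down; 1.74: the stop, U level, cross bar just above the cells. A spring returns it to 0: about 2 N at the grip at first, 5 N near the stop. The closed catch stops it at about 0.05 to 0.12 rad, depending on the pull.
- catch (a joint): Safety catch angle, rad. 0: closed, its tongue (60 mm long, 12 mm high) lies level across the front of the lever's +y arm. 1.2: fully open, tongue swung up and clear of the arm (clears at about 0.9). It stays where left; about 2 N on the paddle moves it. Hinge along the tester's x at x 111, y 125, z 150 mm.
- catch_paddle (a point): On the top face of the catch's steel paddle, 45 mm from the catch's hinge. Paddle 24 mm wide (tester x), 60 mm long, 6 mm thick; closed, it rises outwards (+y of tester) at 0.6 rad, this point then about x 111, y 160, z 178 mm of the tester. Pressing it straight down about 50 mm opens the catch; it then slopes down outwards at 0.6 rad.
- cell_a_mid (a point): Centre of one slim cell: grey cylinder 18 mm across, 65 mm tall, with a small steel button on its top end, about 46 g, standing in the tray. z of its frame points to the button end.
- cell_b_mid (a point): Centre of the other slim cell, the same as the first.
- tray: Shallow steel tray, 230 (x) x 100 (y) x 12 mm, floor 3 mm thick, origin under its centre. It holds three standing cells in a row along its x, about 68 mm apart, in any order.
- thick_cell_mid (a point): Centre of the short thick cell, 26 mm across, 46 mm tall, standing in the tray with the slim ones. Not to be used: leave it where it is.
- screwdriver: Bystander: screwdriver with black handle, 170 mm long, lying on the table in front of the tester.
- battery_pack: Bystander: black battery pack, 50 x 200 x 20 mm, lying on the table.
- meter: Bystander: grey hand meter, 150 x 75 x 42 mm, lying on the table.
- tape_roll: Bystander: roll of paper tape, 90 mm across, 20 mm high, lying flat.
There are look-alikes about, which are no part of the job. Leave any green look-alike of the part that bears cell_a_mid alone.

How it is judged:
By the outcome, as a careful person would: the job done as asked, in the order asked, and still so for the second after the job is handed in, while the arm keeps its last pose, push and grip.
It also fails if it takes over 72 s, if anything falls off the work surface, if the arm or the gripper's body presses on something with over 40 N, if the wrist force passes 120 N, or if a joint passes its speed limit or range.

## Robot

A 6-joint arm with a two-finger parallel gripper is mounted at the origin on the work surface. World frame = base frame: x ahead of the robot, y to its left, z up, the work surface at z = 0. Lengths are in mm, angles in rad, forces in N, time in s.
With the tool pointing down it reaches from about 400 to 925 mm from the base axis. Payload 12.5 kg.
Tool frame: the origin (TCP) lies at the very end of the fingers, on their centre line; the grasp point (between the pads) lies 19 mm behind it; z points along the fingers, y is the direction in which the jaws open and shut (so a half turn about z gives the same grasp; the last joint's range is limited). The gripper opens to 95 mm and grips with 3 to 60 N. Pads are 20 mm wide; open, the fingers measure 119 mm over their backs; the gripper's body (75 mm by 180 mm) begins 59 mm behind the grasp point.
Start: joints at [-1.25, 0.491, 1.559, -0, 1.092, -0.106], TCP at [258.749, -568.943, 214.661] pointing down, gripper open.
Joint ranges: [-3.1, 3.1], [-0.84, 2.19], [0.05, 2.79], [-1.13, 4.28], [0.06, 2.93], [-2.69, 2.69]. Speed limits (rad/s): [2.22, 2.22, 2.79, 3.14, 3.14, 3.14].

## Interface

Orientations are given as [roll, pitch, yaw] about the fixed x, y, z axes, in that order (R = Rz(yaw) Ry(pitch) Rx(roll)).
In Python, from cell import env gives the robot as it stands.
- The arm moves only by the shell command python3 -m pendant 'ROWS'. ROWS is JSON, a list that holds one entry, the list of rows, each a list of 5 numbers: the opening, from 0 (shut) to 1 (fully open), then the shift along the tool's x, y, z in m, then the turn about the tool's z in rad. A call has exactly 8 rows; each row is the pose to reach, as a shift and turn from the pose commanded when the call began, along the tool's axes at that moment; what a row does not reach only later rows make up. A row lasts 1/10 s, in which the tool goes at most 50 mm and 8.59 degrees, less where a joint would pass 70% of its speed; a pose out of reach is approached as far as the arm can. A call with a gripper value outside its range is refused whole. The fingers move at their own pace and stop on an object; the grip force is fixed at half the most. Time passes only in rows, so rows that repeat a pose let the fingers close, or fill a call up. It gives the time, the measured TCP pose, the force and the opening at its end, in the units of the state.
- env.state(): the state, without advancing time (a new reading comes with each control period).
- env.read_camera(name): name is "side" or "top"; returns a dict with "image" (480x640x3 uint8, blue, green, red), "range_z" (480x640 float32, mm along the optical axis (not along the pixel's ray), 0 where there is no reading), "fx", "fy", "cx", "cy" (pixels), "dist" ([k1, k2, p1, p2, k3] as OpenCV has them; the pictures are not rectified), "rvec" (rotation vector, rad) and "tvec" (3), from world to camera coordinates, as OpenCV has them. Camera axes: x right, y down, z forward; pixel columns grow to the right and rows downward; lengths in mm; the calibration is good to about 2 mm. A picture is of the moment at which its call begins.
- env.job_done(): hands the job in, once; it reports no verdict.
The state is a dict: "t": time; "joints": joint angles; "qvel": joint speeds; "tau": joint torques, N m; "eef_pos": TCP position; "tcp_rot": TCP orientation; "ft_force": force on the tool from outside, world axes, zero at the start; "moment": the same for the moment, N m; "opening": opening from 0.0 (shut) to 1.0 (fully open).
Only numpy, scipy, OpenCV 4.12 (cv2) and the standard library are available. Lean on these libraries where they do the work, as an engineer would, in place of code of your own. Each camera call takes 0.05 s, during which the arm holds its last target. There are 200 camera calls.

## Working session

There is one attempt and no reset: what is moved stays moved. The work goes in short steps, Python scripts to look and compute and a shell command to move; the robot and the scene stay as the last step left them, time stands still between calls to the robot, and variables do not carry over. Pictures are saved under pics/ and viewed, about 8 in all and at most 12, crops included, and the job is handed in when it is done.

```bash
ls; mkdir -p pics; cat > h.py <<'E'
import numpy as np, cv2
from cell import env
def cam(n):
    c=env.read_camera(n); c['K']=np.array([[c['fx'],0,c['cx']],[0,c['fy'],c['cy']],[0,0,1.]])
    c['R']=cv2.Rodrigues(np.array(c['rvec'],float))[0]; c['t']=np.array(c['tvec'],float).ravel(); c['d']=np.array(c['dist'],float); return c
def ray(c,u,v):
    p=cv2.undistortPoints(np.array([[[u,v]]],float),c['K'],c['d'])[0,0]
    return -c['R'].T@c['t'], c['R'].T@np.array([p[0],p[1],1.])
def onz(c,u,v,z):
    o,d=ray(c,u,v); return o+d*(z-o[2])/d[2]
def cloud(c):
    h,w=c['range_z'].shape; uu,vv=np.meshgrid(np.arange(w,dtype=float),np.arange(h,dtype=float))
    p=cv2.undistortPoints(np.stack([uu.ravel(),vv.ravel()],1)[:,None],c['K'],c['d'])[:,0]
    z=c['range_z'].ravel()[:,None]; P=np.hstack([p,np.ones((len(p),1))])*z
    W=(P-c['t'])@c['R']; W[z[:,0]==0]=np.nan; return W.reshape(h,w,3)
def proj(c,P): return cv2.projectPoints(np.array(P,float).reshape(-1,1,3),np.array(c['rvec'],float),c['t'],c['K'],c['d'])[0][:,0]
E
python3 - <<'E'
from h import *
for n in ('top','side'):
    c=cam(n); cv2.imwrite(f'pics/{n}0.png',c['image']); print(n,-c['R'].T@c['t'],c['R'][2],c['fx'])
print(env.state())
E
```

```text
pics
top [ 366.65547349  -39.70087998 1295.36482483] [ 0.13005238 -0.0031973  -0.99150197] 523.1733571216648
side [  311.04666922 -1171.9649632    852.77290769] [ 0.14716303  0.84723356 -0.51042957] 608.4306148769845
{'t': 0.1, 'joints': array([-1.24959562e+00,  4.91503671e-01,  1.55942658e+00, -2.05976498e-05,
        1.09165224e+00, -1.05616567e-01]), 'qvel': array([-0.00044039, -0.00182608, -0.00241117,  0.00206465, -0.00173268,
       -0.00034086]), 'tau': array([ 4.49728919e-03, -6.13620901e+01, -2.58605790e+01,  6.94337022e-02,
        4.70201508e-02, -1.89556522e-05]), 'eef_pos': array([ 258.67128699, -568.71578889,  214.10433221]), 'tcp_rot': array([-3.14060641e+00, -8.61820085e-05,  4.26826741e-01]), 'ft_force': array([-0.35688883, -0.15081282,  0.32638806]), 'moment': array([ 0.05240929,  0.00142901, -0.01503047]), 'opening': 1.001552568650779}
```

View pics/top0.png

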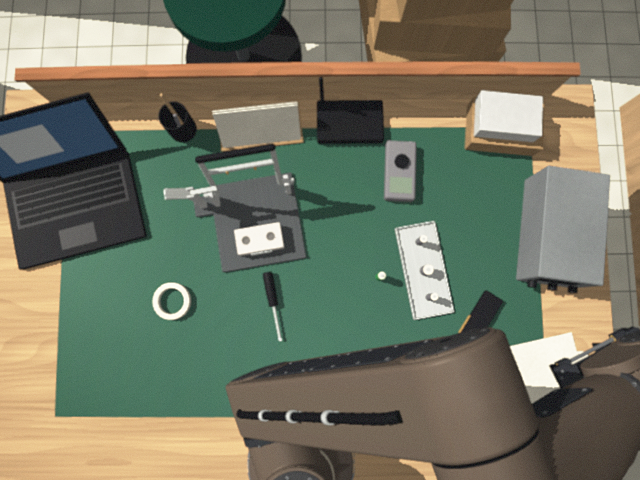

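View pics/side0.png

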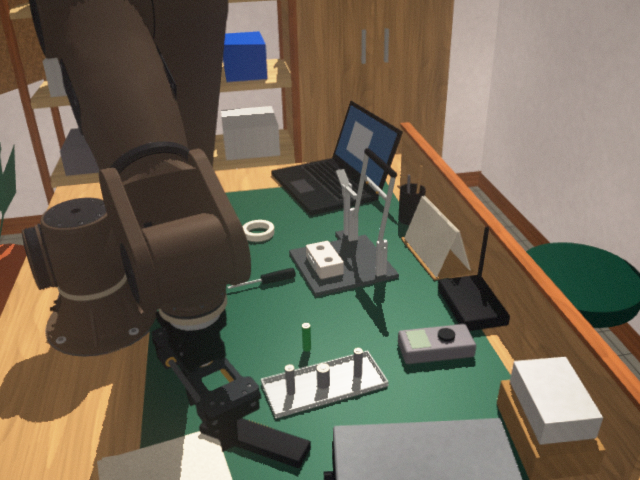

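The top view shows the tray with cells near (423,240), (428,270) and (434,297), the tester block near (260,239) with bores at about (247,240) and (272,237), and the green look-alike at (382,276). The side view shows the middle cell is the short thick one.

```bash
python3 - <<'E'
from h import *
for n in ('top','side'):
    c=cam(n); W=cloud(c); im=c['image'].astype(int)
    # cell tops by height
    boxes={'top':(395,450,220,320),'side':(255,395,335,415)}[n]
    u0,u1,v0,v1=boxes
    sub=W[v0:v1,u0:u1]; 
    for lo,hi in ((57,76),(42,56)):
        m=((sub[...,2]>lo)&(sub[...,2]<hi)).astype(np.uint8)
        k,l,s,ce=cv2.connectedComponentsWithStats(m)
        for i in range(1,k):
            if s[i,4]>=3:
                P=sub[l==i]; print(n,(lo,hi),s[i,4],ce[i]+[u0,v0],P.mean(0).round(1),P.max(0).round(0),P.min(0).round(0))
    # block
    u0,u1,v0,v1={'top':(225,295,210,265),'side':(295,350,230,285)}[n]
    g=c['image'][v0:v1,u0:u1]; m=((g.min(2)>(150)) ).astype(np.uint8)
    k,l,s,ce=cv2.connectedComponentsWithStats(m); i=1+np.argmax(s[1:,4]); m=(l==i).astype(np.uint8)
    cs,h=cv2.findContours(m,cv2.RETR_CCOMP,cv2.CHAIN_APPROX_NONE)
    for cc,hh in zip(cs,h[0]):
        if len(cc)<6: continue
        M=cv2.moments(cc); 
        if M['m00']==0: continue
        uv=np.array([M['m10'],M['m01']])/M['m00']+[u0,v0]
        print(n,'block hole' if hh[3]>=0 else 'block outer',M['m00'],uv.round(1),onz(c,*uv,47).round(1))
        if hh[3]<0: print(' zmed',np.nanmedian(W[v0:v1,u0:u1][m>0][:,2]),[onz(c,*(q+[u0,v0]),47).round(0)[:2] for q in cv2.boxPoints(cv2.minAreaRect(cc))])
    x=c['image'][{'top':slice(130,270),'side':slice(140,300)}[n],{'top':slice(150,310),'side':slice(280,440)}[n]]
    cv2.imwrite(f'pics/z_{n}.png',cv2.resize(x,None,fx=2.4,fy=3,interpolation=cv2.INTER_CUBIC))
a=cv2.imread('pics/z_top.png');b=cv2.imread('pics/z_side.png')
H=480;o=np.zeros((H,800,3),np.uint8);o[:a.shape[0],:384]=a;o[:480,400:784]=b;cv2.imwrite('pics/z.png',o)
E
```

```text
top (57, 76) 48 [422.64583333 238.35416667] [ 531.4 -294.9   66.3] [ 540. -286.   73.] [ 523. -303.   59.]
top (57, 76) 48 [433.58333333 296.25      ] [ 394.2 -315.8   66.8] [ 402. -308.   72.] [ 386. -324.   59.]
top (42, 56) 10 [419.2 240.4] [ 528.6 -289.7   50.3] [ 536. -287.   56.] [ 523. -295.   43.]
top (42, 56) 93 [427.35483871 269.02150538] [ 459.7 -307.5   47.6] [ 472. -296.   53.] [ 448. -319.   42.]
top (42, 56) 14 [429.92857143 297.07142857] [ 392.7 -310.9   49.5] [ 402. -307.   55.] [ 386. -318.   44.]
top block outer 1170.0 [258.2 238.5] [537.2  97.9  47. ]
 zmed 46.52439715503955 [array([560., 159.]), array([578.,  48.]), array([511.,  36.]), array([493., 147.])]
top block hole 53.0 [245.4 240. ] [533.6 128.6  47. ]
top block hole 53.5 [269.9 235.7] [543.5  69.6  47. ]
side (57, 76) 77 [357.93506494 352.45454545] [ 528.6 -300.8   63.6] [ 537. -289.   70.] [ 521. -308.   57.]
side (57, 76) 75 [288.97333333 369.4       ] [ 391.2 -321.3   64.1] [ 399. -308.   69.] [ 383. -329.   57.]
side (42, 56) 7 [305.85714286 335.14285714] [ 441.3 -206.3   44.9] [ 446. -203.   49.] [ 436. -210.   43.]
side (42, 56) 44 [357.88636364 359.52272727] [ 527.9 -304.5   48.9] [ 537. -299.   56.] [ 520. -309.   42.]
side (42, 56) 111 [322.56756757 368.42342342] [ 456.5 -312.5   46.4] [ 469. -296.   51.] [ 444. -325.   42.]
side (42, 56) 50 [289.16 377.08] [ 390.1 -325.6   48.8] [ 398. -319.   55.] [ 383. -329.   42.]
side block outer 554.5 [324.1 253.5] [536.2  93.2  47. ]
 zmed 46.37125328455516 [array([497., 142.]), array([555., 193.]), array([574.,  48.]), array([520.,   5.])]
side block hole 32.5 [328.2 259.4] [541.1  64.6  47. ]
side block hole 31.0 [319.9 247.4] [531.4 124.   47. ]
```

View pics/z.png

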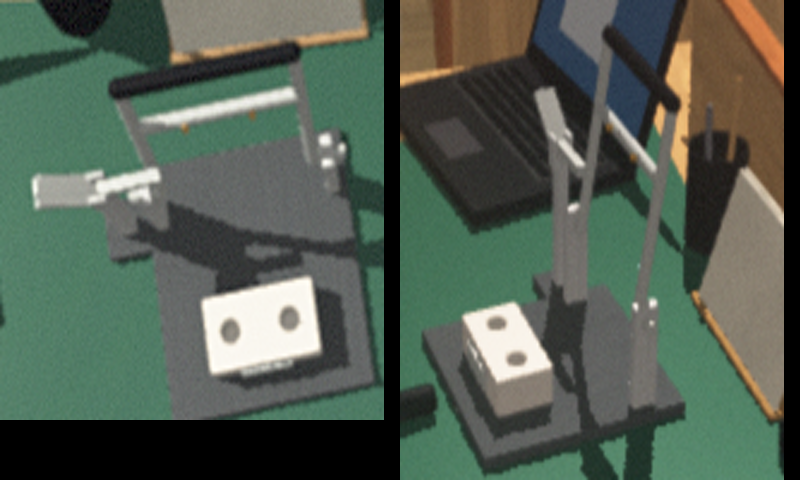

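The close-up shows both bores clear, the lever upright and the catch closed, with its tongue across the +y arm. The bore spacing measures 59.8 mm, which fits, and the tester yaw is about 0.166. I'll go above the near slim cell at (393.5, -318).

```bash
python3 -m pendant '[[[0.5,0.2265,-0.1723,0.104,0.265],[0.5,0.2265,-0.1723,0.104,0.265],[0.5,0.2265,-0.1723,0.104,0.265],[0.5,0.2265,-0.1723,0.104,0.265],[0.5,0.2265,-0.1723,0.104,0.265],[0.5,0.2265,-0.1723,0.104,0.265],[0.5,0.2265,-0.1723,0.104,0.265],[0.5,0.2265,-0.1723,0.104,0.265]]]'
python3 - <<'E'
from h import *
s=env.state(); print(s['t'],s['eef_pos'],s['tcp_rot'],s['ft_force'],s['opening'])
ims=[]
for n,(u,v) in (('top',(434,297)),('side',(290,350))):
    c=cam(n); x=c['image'][max(v-70,0):v+70,u-65:u+65]; ims.append(cv2.resize(x,(390,420),interpolation=cv2.INTER_CUBIC))
    print(n,proj(c,s['eef_pos']),proj(c,[393.5,-318,68]))
cv2.imwrite('pics/c1.png',np.hstack(ims))
E
```

```text
t: 1.0
eef_pos: [394.1, -317.5, 110.4]
tcp_rot: [-3.141, 0.0, 0.164]
ft_force: [-0.4, -1.0, 0.5]
opening: 0.502
1.0 [ 394.11446156 -317.50366013  110.4298178 ] [-3.14116141e+00  4.13817427e-04  1.64216922e-01] [-0.40468526 -0.97698334  0.53536669] 0.5018925859247543
top [[438.60510413 295.78580317]] [[434.61992895 296.51667442]]
side [[289.06791283 349.04361441]] [[289.8717195  366.49656613]]
```

View pics/c1.png

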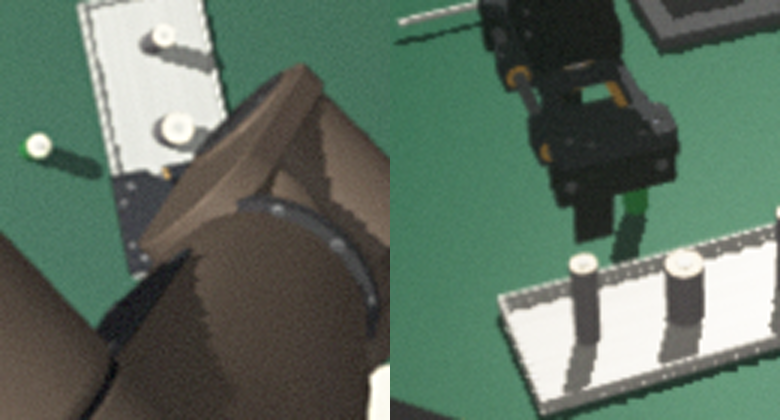

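The gripper is above the near cell, and in the side view the fingers line up with it in x. I'll descend and close.

```bash
python3 -m pendant '[[[0.5,0,0,0.03,0],[0.5,0,0,0.055,0],[0.5,0,0,0.0715,0],[0.5,0,0,0.0715,0],[0.1,0,0,0.0715,0],[0.1,0,0,0.0715,0],[0.1,0,0,0.0715,0],[0.1,0,0,0.0715,0]]]'
python3 - <<'E'
from h import *
s=env.state(); c=cam('side'); print(proj(c,s['eef_pos']))
cv2.imwrite('pics/c2.png',cv2.resize(c['image'][280:420,220:360],(560,560),interpolation=cv2.INTER_CUBIC))
E
```

```text
t: 1.9
eef_pos: [393.8, -318.7, 39.9]
tcp_rot: [3.14, -0.001, 0.162]
ft_force: [-0.2, 1.0, 0.7]
opening: 0.218
[[290.78925624 377.75176232]]
```

View pics/c2.png

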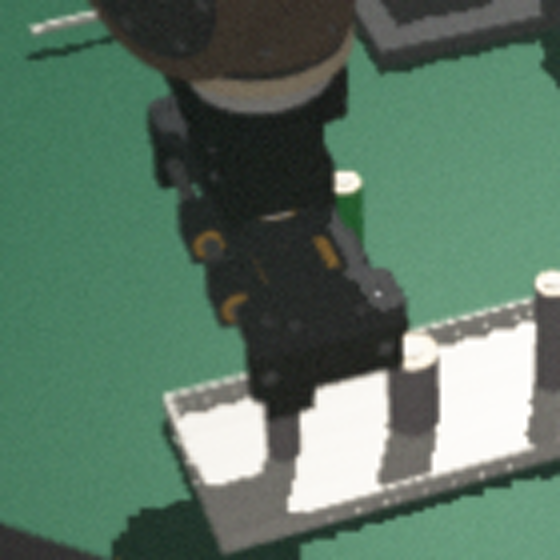

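```bash
python3 -m pendant '[[[0.1,0,0,-0.045,0],[0.1,0,0,-0.09,0],[0.1,0.02,-0.035,-0.09,0],[0.1,0.045,-0.077,-0.09,0],[0.1,0.07,-0.12,-0.09,0],[0.1,0.095,-0.163,-0.09,0],[0.1,0.12,-0.205,-0.09,0],[0.1,0.13,-0.222,-0.09,0]]]' && python3 -m pendant '[[[0.1,0.02,-0.035,0,0],[0.1,0.04,-0.07,0,0],[0.1,0.06,-0.10,0,0],[0.1,0.0787,-0.1349,0,0],[0.1,0.0787,-0.1349,0,0],[0.1,0.0787,-0.1349,0.02,0],[0.1,0.0787,-0.1349,0.02,0],[0.1,0.0787,-0.1349,0.02,0]]]'
python3 - <<'E'
from h import *
s=env.state(); ims=[]
for n,(u,v) in (('top',(262,238)),('side',(330,240))):
    c=cam(n); cv2.imwrite(f'pics/f_{n}3.png',c['image']); x=c['image'][v-65:v+65,u-65:u+65]; ims.append(cv2.resize(x,(390,390),interpolation=cv2.INTER_CUBIC))
    print(n,proj(c,s['eef_pos']),proj(c,s['eef_pos']-[0,0,36]),proj(c,[542.3,67.1,47]))
cv2.imwrite('pics/c3.png',np.hstack(ims))
E
```

```text
t: 2.75
eef_pos: [486.9, -75.0, 129.5]
tcp_rot: [3.142, -0.001, 0.165]
ft_force: [0.3, -0.5, -0.7]
opening: 0.181
t: 3.55
eef_pos: [541.8, 67.0, 109.3]
tcp_rot: [-3.142, 0.001, 0.161]
ft_force: [0.8, -0.8, -0.5]
opening: 0.182
top [[268.65233715 232.66225594]] [[270.01711172 234.87956712]] [[270.94382511 236.22686508]]
side [[327.9444556  236.98364062]] [[328.15263405 249.71485847]] [[328.48349956 258.77463701]]
```

View pics/c3.png

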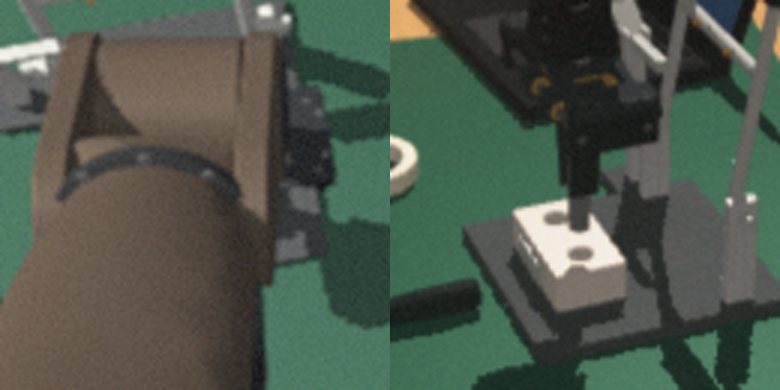

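The side view shows the held cell hanging just above the right bore, its bottom at about (328,251) px and the bore at (328.3,259.7). I'll measure the offset more accurately in that image.

```bash
python3 - <<'E'
from h import *
c=cam('side'); s=env.state(); g=c['image'].min(2)
print(s['eef_pos']); print(g[242:266,318:340])
t=s['eef_pos']
b=np.array([t[0],t[1],t[2]-36.])
a=np.linspace(0,2*np.pi,60)
q=proj(c,b+9*np.c_[np.cos(a),np.sin(a),0*a]); print('pred cell bottom edge u',q.min(0)[0],q.max(0)[0],'vmax',q[:,1].max())
for p in ([542.3,67.1,47],[541.8,66,47]):
    q=proj(c,np.array(p)+10.25*np.c_[np.cos(a),np.sin(a),0*a]); print('pred bore',q.min(0),q.max(0))
E
```

```text
[542.32324706  67.09118877 109.85242056]
[[149 172 189 197 205 202 129  74  60  65  64  60  61  71  85  87  84  85
   85  86  80  85]
 [207 209 220 222 224 214 136  76  65  67  66  66  59  75  81  86  88  83
   82  84  86  82]
 [216 217 217 219 221 215 151  81  68  64  62  64  65  71  84  84  78  83
   83  83  84  81]
 [177 163 162 164 176 196 152  83  62  65  66  63  64  76  89  88  85  84
   83  86  81  83]
 [130 121 116 116 127 143 118  75  64  64  62  63  72 119 123  94  85  87
   83  84  82  85]
 [108 107 107 109 105 110 103  76  63  61  65  64  74 138 186 121  90  83
   85  84  84  82]
 [105 104 104 106 108 107 108  72  69  63  63  63  68 124 205 159 107  87
   86  84  85  84]
 [127 114 121 122 147 155 134  80  64  63  64  62  64 116 209 208 161 102
   87  84  87  83]
 [202 201 199 200 209 204 156  91  67  66  68  63  72 120 211 223 205 130
   90  83  82  77]
 [224 221 223 223 223 218 204 132  88  78  78  82  95 167 215 226 222 181
  117  85  83  67]
 [225 226 222 225 224 223 220 204 171 148 165 173 194 211 224 226 224 213
  161 103  80  72]
 [226 223 226 223 222 225 226 222 21
[... 689 characters left out ...]
  226 226 228 228]
 [226 225 227 226 226 226 204 153 141 128 122 121 136 162 207 224 227 226
  227 227 228 227]
 [217 226 226 227 227 225 224 204 201 196 192 193 204 214 222 227 227 225
  224 224 222 221]
 [212 225 225 226 227 227 217 166 155 150 153 162 209 221 225 225 221 205
  193 187 166 156]
 [180 215 226 227 227 216 166 116 106 107 105 113 151 184 185 171 158 146
  133 131 113 113]
 [129 182 221 225 220 168 120 101 104 101 103 102 113 126 130 124 113 105
  106 108 109 102]]
pred cell bottom edge u 324.6492661293135 332.0396750501939 vmax 251.43462059797315
pred bore [324.31490651 256.54067703] [332.65414503 261.03503383]
pred bore [324.1982994  256.79687534] [332.54311983 261.29727855]
```

Relative to the cell, the bore is about +1 mm in x and -0.8 mm in y. I'll correct for that, lower gently and check the force.

```bash
python3 -m pendant '[[[0.1,0.0009,0.0009,0.01,0],[0.1,0.0009,0.0009,0.016,0],[0.1,0.0009,0.0009,0.02,0],[0.1,0.0009,0.0009,0.024,0],[0.1,0.0009,0.0009,0.028,0],[0.1,0.0009,0.0009,0.031,0],[0.1,0.0009,0.0009,0.034,0],[0.1,0.0009,0.0009,0.034,0]]]'
```

```text
t: 4.5
eef_pos: [543.0, 66.8, 74.8]
tcp_rot: [-3.142, 0.0, 0.162]
ft_force: [0.1, 0.4, -1.5]
opening: 0.183
```

```bash
python3 -m pendant '[[[0.1,0,0,0.004,0],[0.1,0,0,0.008,0],[0.1,0,0,0.012,0],[0.1,0,0,0.016,0],[0.1,0,0,0.019,0],[0.1,0,0,0.0205,0],[0.1,0,0,0.0205,0],[0.1,0,0,0.0205,0]]]'
```

```text
t: 5.3
eef_pos: [543.0, 66.8, 54.5]
tcp_rot: [3.142, 0.0, 0.162]
ft_force: [-0.1, 1.1, -1.3]
opening: 0.187
```

```bash
python3 - <<'E'
from h import *
s=env.state(); print(s['eef_pos'],s['ft_force'])
c=cam('side'); cv2.imwrite('pics/c4.png',cv2.resize(c['image'][190:290,270:370],(500,500),interpolation=cv2.INTER_CUBIC))
g=c['image'].min(2); print(g[244:264,320:336])
E
```

```text
[542.99404751  66.77193037  54.52324803] [-0.11163682  1.1152892  -1.27584867]
[[219 166  72  34  29  24  27  25  33  38  41  32  24  32  24  22]
 [164 127  57  31  35  28  25  24  25  31  24  26  26  29  27  27]
 [114  91  50  29  31  34  31  20  22  26  27  24  26  25  27  28]
 [105  84  44  31  34  38  28  27  22  27  21  26  24  27  27  45]
 [108  95  49  28  41  49  35  28  23  22  25  25  24  25  33  51]
 [120 117  52  32  35  45  32  28  22  27  23  30  28  23  28  53]
 [204 196  92  37  35  40  30  22  23  31  27  25  26  27  31  64]
 [226 219 106  38  40  39  31  28  30  25  24  28  25  19  42 113]
 [228 222 112  44  36  32  27  26  21  29  27  27  23  25  56 151]
 [229 222 121  48  40  40  30  25  26  24  28  25  23  21  61 168]
 [229 222 121  45  37  38  28  28  24  27  26  26  24  27  57 173]
 [227 223 154  85  71  45  35  23  24  25  24  21  28  27  58 172]
 [227 227 210 199 183  90  31  26  26  28  28  27  25  27  74 202]
 [226 224 224 217 161  75  33  24  26  25  24  23  21  25  77 209]
 [161 163 160 152 115  58  31  26  26  24  26  32  39  57 110 213]
 [107 109 109 106  98  55  28  32  33  29  40  47  96 177 201 225]
 [104 103 103 105  97  58  44  42  55  55  57  75 161 217 228 228]
 [100  97 104 100  98  76  70  65  69  67  74 101 194 223 229 228]
 [ 99 104 100 103 103  97  93  95  91  89  92 101 147 169 222 229]
 [100 106  97 103 102 103  99 101 104 101 106 102 105 124 211 208]]
```

```bash
python3 -m pendant '[[[0.1,0,0,0.0015,0],[0.1,0,0,0.002,0],[0.38,0,0,0.002,0],[0.38,0,0,0.002,0],[0.38,0,0,0.002,0],[0.38,0,0,-0.02,0],[0.38,0,0,-0.06,0],[0.38,0,0,-0.1,0]]]' 
python3 - <<'E'
from h import *
s=env.state(); print(s['eef_pos'],s['ft_force'])
c=cam('side'); cv2.imwrite('pics/c5.png',cv2.resize(c['image'][190:290,270:370],(500,500),interpolation=cv2.INTER_CUBIC))
W=cloud(c)[225:262,318:342]; m=(W[...,2]>70)&(W[...,2]<90)&(abs(W[...,0]-542)<14)&(abs(W[...,1]-66)<14); print(m.sum(),W[m].mean(0),W[m].max(0))
print(proj(c,[542.5,66.5,82]))
E
```

```text
t: 6.15
eef_pos: [542.7, 66.7, 155.3]
tcp_rot: [-3.142, 0.002, 0.162]
ft_force: [0.6, 0.1, 0.2]
opening: 0.381
[542.73563324  66.65474834 155.31508958] [0.59230093 0.13667094 0.24649232]
42 [540.1607691   62.53364976  77.45521581] [548.00736253  75.62971784  83.04151351]
[[328.41569129 246.74263811]]
```

View pics/c5.png

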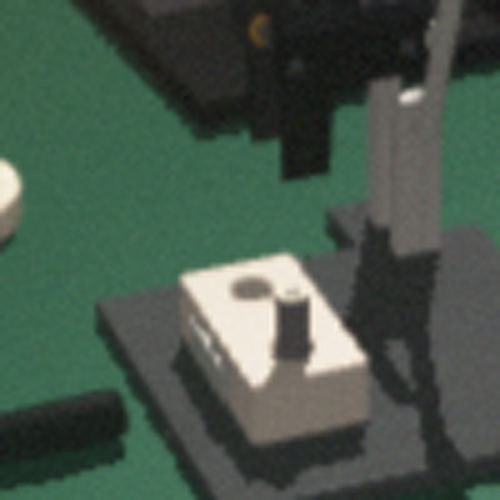

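The first cell is seated, with its top at about 82 mm. Now the far slim cell, at about (530.2, -297.8).

```bash
python3 -m pendant '[[[0.5,-0.0098,0.048,0,0],[0.5,-0.0196,0.096,0,0],[0.5,-0.03,0.145,0,0],[0.5,-0.039,0.193,0,0],[0.5,-0.049,0.242,0,0],[0.5,-0.058,0.29,0,0],[0.5,-0.0675,0.336,0.02,0],[0.5,-0.071,0.3578,0.044,0]]]' && python3 -m pendant '[[[0.5,0,0,0,0],[0.5,0,0,0.03,0],[0.5,0,0,0.055,0],[0.5,0,0,0.0715,0],[0.5,0,0,0.0715,0],[0.1,0,0,0.0715,0],[0.1,0,0,0.0715,0],[0.1,0,0,0.0715,0]]]'
python3 - <<'E'
from h import *
c=cam('side'); s=env.state();print(s['eef_pos'],s['opening'],s['ft_force']); cv2.imwrite('pics/c6.png',cv2.resize(c['image'][270:410,290:430],(560,560),interpolation=cv2.INTER_CUBIC))
E
```

```text
t: 7.0
eef_pos: [530.5, -301.8, 110.6]
tcp_rot: [3.139, -0.002, 0.159]
ft_force: [0.4, 0.3, -0.1]
opening: 0.5
t: 7.8
eef_pos: [531.2, -297.9, 40.3]
tcp_rot: [3.14, -0.001, 0.162]
ft_force: [0.5, 0.3, -0.1]
opening: 0.306
[ 531.06550415 -297.89107538   40.15239572] 0.2599556982252896 [-0.34465563  0.4081269  -0.57993828]
```

View pics/c6.png

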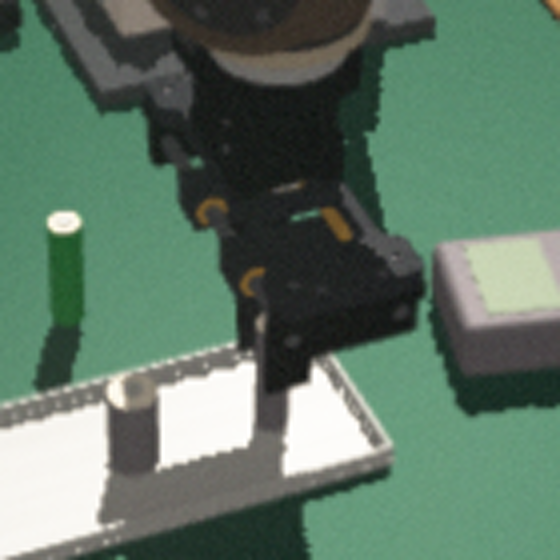

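```bash
python3 - <<'E'
from h import *
c=cam('side'); s=env.state(); t=s['eef_pos'];print(t,s['opening'])
a=np.linspace(0,6.28,40)
for d in (-5,-3,-1,0,1):
  for z in (15,30):
    q=proj(c,[t[0]+d*.987,t[1]+d*.16,z]+9*np.c_[np.cos(a),np.sin(a),0*a]); print(d,z,q[:,0].min().round(1),q[:,0].max().round(1),q[:,1].mean().round(0))
print(c['image'].min(2)[364:380,346:372])
E
```

```text
[ 530.95208106 -297.89101943   39.95937232] 0.2185197720735093
-5 15 351.5 360.6 371.0
-5 30 351.6 360.7 365.0
-3 15 352.5 361.5 370.0
-3 30 352.5 361.7 365.0
-1 15 353.4 362.5 370.0
-1 30 353.5 362.6 364.0
0 15 353.9 362.9 370.0
0 30 353.9 363.1 364.0
1 15 354.3 363.4 370.0
1 30 354.4 363.5 364.0
[[248 247 247 247 248 247 245 218  98  56  30  27  23  27  26  24  24  29
   36  52  96 200 246 249 249 240]
 [247 247 247 248 247 249 247 214  97  56  27  28  27  27  18  28  46  77
  109 139 188 236 248 249 249 244]
 [247 247 248 248 248 248 246 186  88  54  36  30  29  28  33  54 125 186
  213 234 245 248 248 248 248 248]
 [248 247 248 248 248 248 245 184  83  59  41  37  44  50  57  85 191 243
  246 247 248 249 248 248 249 248]
 [248 248 248 248 248 249 246 185  89  72  59  56  68  71  70  97 195 245
  248 248 248 249 248 248 249 248]
 [247 248 248 249 249 248 246 185  82  75  72  69  76  73  69 104 196 246
  248 248 248 249 248 248 248 248]
 [248 249 249 249 248 249 245 184  87  72  71  73  71  71  72 102 193 246
  247 248 248 249 249 249 249 249]
 [248 248 248 248 248 247 244 177  90 
[... 243 characters left out ...]
05 203 247
  249 249 250 250 250 250 250 250]
 [247 247 248 247 248 248 243 183  87  71  69  71  72  71  72 110 216 248
  249 250 250 249 250 249 250 250]
 [247 247 247 247 248 248 244 163  84  68  68  73  70  73  70 126 232 249
  250 250 250 250 250 250 251 251]
 [248 248 248 248 250 248 244 138  86  77  71  72  74  76  78 140 240 249
  250 251 251 250 251 250 250 250]
 [248 248 249 248 249 248 245 137  97  89  84  80  81  82  97 160 247 250
  250 250 250 250 250 250 251 250]
 [248 248 248 249 249 248 243 137 101 102  96  98  95  99 110 178 248 250
  250 250 250 250 250 251 250 249]
 [248 248 249 249 249 247 220 127 106 106 104 105 103 108 139 223 250 250
  251 251 250 250 249 249 249 249]]
```

```bash
python3 -m pendant '[[[0.1,0,0,0,0],[0.1,0,0,-0.05,0],[0.1,0,0,-0.1,0],[0.1,0.008,-0.048,-0.1,0],[0.1,0.0162,-0.096,-0.1,0],[0.1,0.0243,-0.144,-0.1,0],[0.1,0.0324,-0.192,-0.1,0],[0.1,0.0405,-0.24,-0.1,0]]]' && python3 -m pendant '[[[0.1,0.008,-0.048,0,0],[0.1,0.016,-0.096,0,0],[0.1,0.024,-0.144,0,0],[0.1,0.03005,-0.178,0,0],[0.1,0.03005,-0.178,0.01,0],[0.1,0.03005,-0.178,0.03,0],[0.1,0.03005,-0.178,0.03,0],[0.1,0.03005,-0.178,0.03,0]]]'
python3 - <<'E'
from h import *
c=cam('side'); s=env.state(); t=s['eef_pos']; print(t,s['opening'],s['ft_force']);a=np.linspace(0,6.28,60)
q=proj(c,t-[0,0,36.9]+9*np.c_[np.cos(a),np.sin(a),0*a]);print('cell',q.min(0),q.max(0))
q=proj(c,[533.1,126,47]+10.25*np.c_[np.cos(a),np.sin(a),0*a]);print('bore',q.min(0),q.max(0))
print(c['image'].min(2)[234:254,310:334])
E
```

```text
t: 8.7
eef_pos: [531.7, -52.7, 139.4]
tcp_rot: [3.141, -0.0, 0.161]
ft_force: [1.3, 0.6, -0.8]
opening: 0.183
t: 9.5
eef_pos: [532.9, 125.5, 109.1]
tcp_rot: [3.141, 0.001, 0.161]
ft_force: [-0.6, 0.3, -0.4]
opening: 0.184
[533.26767502 125.55315433 109.58555065] 0.1845731889895606 [-0.11824669 -0.22300695 -0.23246791]
cell [316.78007026 236.5195664 ] [323.93383934 240.16990083]
bore [316.42915545 244.86430861] [324.50546159 249.08357607]
[[ 60  61  63  64  66  59  61  60  63  63  62  62  63  62  64  63  63  63
   66  67  60  65  66  62]
 [ 57  61  63  60  65  62  63  63  61  65  65  62  68  66  64  64  60  69
   68  66  66  62  62  66]
 [ 63  65  67  62  66  62  65  63  64  62  66  62  62  62  64  62  64  67
   65  61  67  66  69  65]
 [ 63  62  66  64  62  63  60  59  61  62  60  59  58  65  65  64  63  64
   63  65  68  65  68  69]
 [ 65  63  64  58  65  64  61  65  63  60  62  59  59  67  63  62  59  66
   64  62  68  67  65  69]
 [ 66  65  64  63  61  63  63  65  64  62  60  63  63  66  68  64  70  70
   68  67  67  66  64  71]
 [ 64  64  63  62  65  63  66  70  64  65  63  66  7
[... 662 characters left out ...]
19 219 219 220 204 157 114 109 104 106 105 106 116 163 213 220 211
  206 203 217 220 198 122]
 [221 220 220 219 217 211 156 113 107 107 103 100 107 111 151 207 213 176
  176 179 211 209 213 159]
 [215 223 221 222 221 218 186 143 123 118 118 121 146 157 167 152 184 179
  174 164 164 152 210 204]
 [213 221 222 223 222 221 211 197 193 189 190 194 205 204 183 109 115 116
  122 107 100 101 209 221]
 [189 219 222 222 221 219 168 151 149 145 147 157 206 218 205 107  70  68
   70  72  65  91 207 221]
 [166 210 219 220 222 211 136 108 105 104 106 109 163 211 215 114  66  59
   62  60  63  91 205 224]
 [124 175 214 223 219 164 113 100  99  99  99 111 190 218 216 113  65  62
   68  63  62  93 204 225]]
```

The bore bias matches the first one, so the alignment is consistent. I'll lower the second cell.

```bash
python3 -m pendant '[[[0.1,0,-0.0003,0.01,0],[0.1,0,-0.0003,0.016,0],[0.1,0,-0.0003,0.02,0],[0.1,0,-0.0003,0.024,0],[0.1,0,-0.0003,0.028,0],[0.1,0,-0.0003,0.031,0],[0.1,0,-0.0003,0.034,0],[0.1,0,-0.0003,0.034,0]]]'
```

```text
t: 10.35
eef_pos: [532.8, 126.4, 74.7]
tcp_rot: [3.142, 0.001, 0.162]
ft_force: [0.4, 0.1, -0.8]
opening: 0.184
```

```bash
python3 -m pendant '[[[0.1,0,0,0.005,0],[0.1,0,0,0.01,0],[0.1,0,0,0.015,0],[0.1,0,0,0.019,0],[0.1,0,0,0.021,0],[0.1,0,0,0.0225,0],[0.1,0,0,0.0225,0],[0.1,0,0,0.0225,0]]]' && python3 -m pendant '[[[0.35,0,0,0,0],[0.35,0,0,0,0],[0.35,0,0,0,0],[0.35,0,0,0,0],[0.35,0,0,-0.03,0],[0.35,0,0,-0.07,0],[0.35,0,0,-0.115,0],[0.35,0,0,-0.16,0]]]'
python3 - <<'E'
from h import *
c=cam('side'); s=env.state(); print(s['eef_pos'],s['ft_force'])
W=cloud(c)
for p in ((542.5,66.5),(533,126)):
    m=(W[...,2]>70)&(W[...,2]<95)&(np.hypot(W[...,0]-p[0],W[...,1]-p[1])<14); print(m.sum(),np.percentile(W[m][:,2],[50,95,100]))
cv2.imwrite('pics/c7.png',cv2.resize(c['image'][110:300,260:420],(480,570),interpolation=cv2.INTER_CUBIC))
# backboard, lever, paddle
T=np.array([538.0,96.4,0]); y=.165; R=np.array([[np.cos(y),-np.sin(y),0],[np.sin(y),np.cos(y),0],[0,0,1]])
for n,p in (('grip',[145.5,0,269]),('gripend+',[145.5,75,269]),('gripend-',[145.5,-75,269]),('paddle',[111,160,178]),('hinge',[115,0,92]),('end',[-65,0,92])):
    P=T+R@p; print(n,P.round(1),proj(c,P).round(1))
m=(W[...,0]>680)&(W[...,0]<900)&(abs(W[...,1]-110)<120)
t=cam('top'); Wt=cloud(t); 
for x0 in range(700,860,20):
    m=(abs(Wt[...,0]-x0)<10)&(abs(Wt[...,1]-120)<120); print(x0,m.sum(),np.nanmax(Wt[m][:,2]) if m.any() else 0)
cv2.imwrite('pics/f_top7.png',t['image'])
E
```

```text
t: 11.15
eef_pos: [533.2, 126.4, 53.8]
tcp_rot: [3.141, -0.001, 0.162]
ft_force: [-3.6, -0.4, 14.8]
opening: 0.183
t: 11.95
eef_pos: [532.6, 126.4, 214.1]
tcp_rot: [3.142, 0.001, 0.162]
ft_force: [-0.5, 0.8, 0.1]
opening: 0.351
[535.06729402 126.77564335 221.25216835] [0.97638652 0.22105645 6.89991827]
43 [78.65362615 82.66900991 84.40354847]
40 [77.69241846 82.3823879  82.94663401]
grip [681.5 120.3 269. ] [[380.2 161.8]]
gripend+ [669.2 194.3 269. ] [[367.5 150.6]]
gripend- [693.8  46.3 269. ] [[394. 174.]]
paddle [621.2 272.5 178. ] [[342.1 173. ]]
hinge [651.4 115.3  92. ] [[367.2 228.6]]
end [473.9  85.7  92. ] [[299.1 242.3]]
700 394 280.3593038281902
720 360 12.529871112046122
740 478 7.314674596761207
760 370 7.52532149708487
780 630 47.0477927385124
800 1283 98.14212253713848
820 1347 132.13096663483228
840 496 131.07447153647763
```

View pics/c7.png

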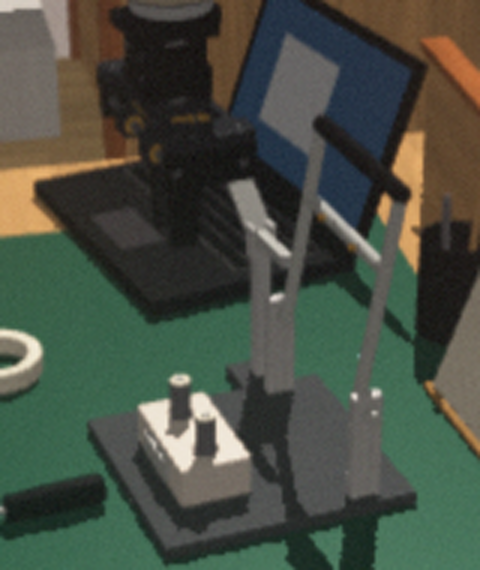

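Both cells are seated, tops at about 82 mm. The predicted lever bar and paddle projections match the picture. Next I'll shut the fingers, turn the jaws along the tester's x and go above the paddle.

```bash
python3 -m pendant '[[[0,0.02,-0.024,0,-0.14],[0,0.04,-0.048,0,-0.28],[0,0.06,-0.072,0,-0.42],[0,0.08,-0.096,0,-0.56],[0,0.1,-0.12,0,-0.7],[0,0.1106,-0.133,0,-0.84],[0,0.1106,-0.133,0,-0.98],[0,0.1106,-0.133,0,-1.12]]]' && python3 -m pendant '[[[0,0,0,0,-0.14],[0,0,0,0,-0.28],[0,0,0,0,-0.42],[0,0,0,0,-0.454],[0,0,0,0,-0.454],[0,0,0,0,-0.454],[0,0,0,0,-0.454],[0,0,0,0,-0.454]]]'
python3 - <<'E'
from h import *
c=cam('side'); s=env.state(); print(s['eef_pos'],s['tcp_rot'],s['joints'],s['opening'],proj(c,s['eef_pos']))
E
```

```text
t: 12.85
eef_pos: [620.5, 276.0, 211.1]
tcp_rot: [-3.14, 0.001, 1.288]
ft_force: [-0.2, -0.6, -0.2]
opening: 0.005
t: 13.65
eef_pos: [620.6, 275.5, 212.4]
tcp_rot: [-3.141, 0.0, 1.735]
ft_force: [0.5, 0.7, 0.9]
opening: 0.003
[620.65497352 275.47640707 212.47356167] [-3.14148874e+00  1.17425433e-04  1.73530773e+00] [ 3.20564952e-01  5.71761934e-01  1.41592167e+00 -1.09194239e-04
  1.15402996e+00  1.56097765e-01] 0.002054352102633863 [[341.62871744 160.63258328]]
```

```bash
python3 -m pendant '[[[0,0,0,0.02,0],[0,0,0,0.028,0],[0,0,0,0.036,0],[0,0,0,0.044,0],[0,0,0,0.052,0],[0,0,0,0.06,0],[0,0,0,0.066,0],[0,0,0,0.072,0]]]' && python3 -m pendant '[[[0,0,0,0.001,0],[0,0,0,0.002,0],[0,0,0,0.003,0],[0,0,0,0.004,0],[0,0,0,0.005,0],[0,0,0,0.006,0],[0,0,0,0.006,0],[0,0,0,0.006,0]]]'
```

```text
t: 14.5
eef_pos: [620.9, 275.2, 140.4]
tcp_rot: [3.141, 0.001, 1.736]
ft_force: [-0.1, -1.3, 3.1]
opening: 0.005
t: 15.3
eef_pos: [620.9, 275.6, 135.5]
tcp_rot: [3.14, -0.0, 1.736]
ft_force: [-0.8, -0.3, 9.8]
opening: 0.003
```

```bash
python3 -m pendant '[[[0,0,0,0.001,0],[0,0,0,0.001,0],[0,0,0,0.001,0],[0,0,0,0.001,0],[0,0,0,0.001,0],[0,0,0,0.001,0],[0,0,0,0.001,0],[0,0,0,0.001,0]]]'
```

```text
t: 16.1
eef_pos: [621.0, 275.8, 135.1]
tcp_rot: [3.14, -0.0, 1.736]
ft_force: [-1.4, 0.2, 12.2]
opening: 0.005
```

The catch is at its stop. I'll rise and check it.

```bash
python3 -m pendant '[[[0,0,0,-0.045,0],[0,0,0,-0.09,0],[0.5,0,0,-0.135,0],[0.5,0,0,-0.18,0],[0.5,-0.045,0.0095,-0.18,0],[0.5,-0.09,0.019,-0.18,0],[0.5,-0.13,0.0274,-0.18,0],[0.5,-0.1632,0.0343,-0.18,0]]]'
python3 - <<'E'
from h import *
c=cam('side'); s=env.state(); print(s['eef_pos'],s['opening'],s['ft_force'])
T=np.array([538.0,96.4,0]); y=.165; R=np.array([[np.cos(y),-np.sin(y),0],[np.sin(y),np.cos(y),0],[0,0,1]])
for q in (0,.9,1.2): 
  print(q,'paddle tip',proj(c,T+R@[111,125+60*np.cos(.6-q),150+60*np.sin(.6-q)]),'tongue tip',proj(c,T+R@[111,125-60*np.cos(q),150+60*np.sin(q)]))
print('hinge',proj(c,T+R@[111,125,150]))
cv2.imwrite('pics/c8.png',cv2.resize(c['image'][70:270,280:440],(640,600),interpolation=cv2.INTER_CUBIC))
E
```

```text
t: 16.9
eef_pos: [681.6, 118.1, 313.1]
tcp_rot: [-3.141, -0.0, 1.735]
ft_force: [0.1, 0.9, -0.6]
opening: 0.45
[683.12033419 113.88922661 312.7525115 ] 0.47326830447924556 [ 0.16267393 -2.92580053 -0.72640879]
0 paddle tip [[340.10256043 168.9277489 ]] tongue tip [[355.88364771 197.43508232]]
0.9 paddle tip [[339.13644769 185.20891065]] tongue tip [[352.58421993 177.18401994]]
1.2 paddle tip [[340.21106114 191.71291545]] tongue tip [[350.2738439  171.62762512]]
hinge [[347.05199019 187.88506876]]
```

View pics/c8.png

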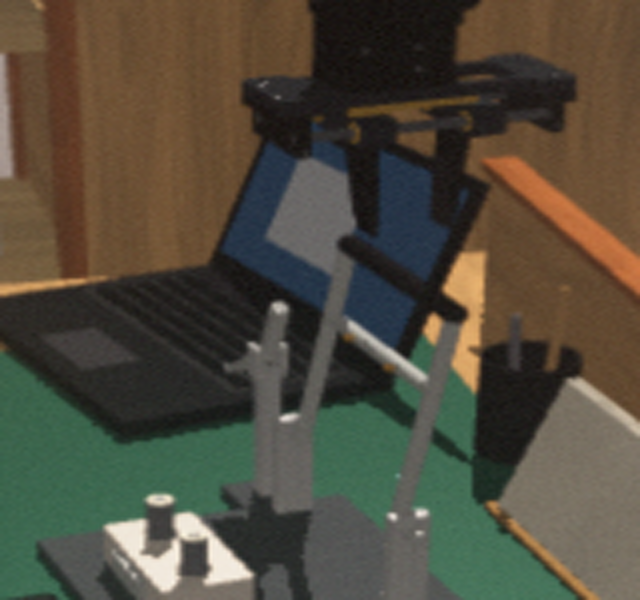

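The catch is fully open: its tongue tip at (350,173) px matches the 1.2 rad prediction. The fingers straddle the grip bar. I'll descend and grip.

```bash
python3 -m pendant '[[[0.5,0,0,0,0],[0.5,0,0,0.03,0],[0.5,0,0,0.05,0],[0.5,0,0,0.063,0],[0.5,0,0,0.063,0],[0.1,0,0,0.063,0],[0.1,0,0,0.063,0],[0.1,0,0,0.063,0]]]' && python3 -m pendant '[[[0.1,0,0,0,0],[0.1,0,0,0,0],[0.1,0,0,0,0],[0.1,0,0,0,0],[0.1,0,0,0,0],[0.1,0,0,0,0],[0.1,0,0,0,0],[0.1,0,0,0,0]]]'
python3 - <<'E'
from h import *
# arc offsets from start in tool y (=tester x) and z down, mm
for k in range(1,18):
    a=k*.1024; print(k,round(a,3),round(180*(np.sin(.17-a)-np.sin(.17)),1),round(-180*(np.cos(.17-a)-np.cos(.17)),1))
E
```

```text
t: 17.75
eef_pos: [681.5, 120.3, 251.6]
tcp_rot: [3.14, 0.0, 1.736]
ft_force: [-0.1, 0.0, 0.1]
opening: 0.304
t: 18.55
eef_pos: [681.6, 120.2, 251.0]
tcp_rot: [3.141, 0.0, 1.736]
ft_force: [1.6, -0.4, 5.2]
opening: 0.162
1 0.102 -18.3 -2.2
2 0.205 -36.7 -2.5
3 0.307 -55.1 -0.9
4 0.41 -73.2 2.5
5 0.512 -90.8 7.8
6 0.614 -107.8 14.9
7 0.717 -124.0 23.7
8 0.819 -139.3 34.0
9 0.922 -153.4 45.9
10 1.024 -166.2 59.2
11 1.126 -177.5 73.6
12 1.229 -187.4 89.2
13 1.331 -195.6 105.7
14 1.434 -202.0 123.0
15 1.536 -206.7 140.8
16 1.638 -209.5 159.0
17 1.741 -210.5 177.4
```

The grip holds the bar, and the opening corresponds to about 15.4 mm. Now I'll pull along the arc.

```bash
python3 -m pendant '[[[0.1,0,-0.0183,-0.0022,0],[0.1,0,-0.0367,-0.0025,0],[0.1,0,-0.0551,-0.0009,0],[0.1,0,-0.0732,0.0025,0],[0.1,0,-0.0908,0.0078,0],[0.1,0,-0.1078,0.0149,0],[0.1,0,-0.124,0.0237,0],[0.1,0,-0.1393,0.034,0]]]'
```

```text
t: 19.35
eef_pos: [544.1, 97.8, 217.1]
tcp_rot: [3.138, -0.0, 1.736]
ft_force: [7.4, 4.9, -0.4]
opening: 0.158
```

```bash
python3 -m pendant '[[[0.1,0,-0.0141,0.0119,0],[0.1,0,-0.0269,0.0252,0],[0.1,0,-0.0382,0.0396,0],[0.1,0,-0.0481,0.0552,0],[0.1,0,-0.0563,0.0717,0],[0.1,0,-0.0627,0.089,0],[0.1,0,-0.0674,0.1068,0],[0.1,0,-0.0702,0.125,0]]]'
```

```text
t: 20.15
eef_pos: [475.0, 86.1, 91.6]
tcp_rot: [3.139, -0.0, 1.736]
ft_force: [3.8, 5.3, 7.8]
opening: 0.161
```

```bash
python3 -m pendant '[[[0.1,0,-0.0008,0.01,0],[0.1,0,-0.001,0.0184,0],[0.1,0,-0.001,0.0195,0],[0.1,0,-0.001,0.0205,0],[0.1,0,-0.001,0.0205,0],[0.1,0,-0.001,0.0205,0],[0.1,0,-0.001,0.0205,0],[0.1,0,-0.001,0.0205,0]]]'
```

```text
t: 20.95
eef_pos: [473.8, 85.9, 71.4]
tcp_rot: [3.141, -0.0, 1.736]
ft_force: [0.4, 4.7, 7.4]
opening: 0.159
```

```bash
python3 -m pendant '[[[0.1,0,0,0.001,0],[0.1,0,0,0.002,0],[0.1,0,0,0.003,0],[0.1,0,0,0.003,0],[0.1,0,0,0.003,0],[0.1,0,0,0.003,0],[0.1,0,0,0.003,0],[0.1,0,0,0.003,0]]]'
python3 - <<'E'
from h import *
c=cam('side'); s=env.state(); print(s['eef_pos'],s['opening'],s['ft_force'])
T=np.array([538.0,96.4,0]); y=.165; R=np.array([[np.cos(y),-np.sin(y),0],[np.sin(y),np.cos(y),0],[0,0,1]])
for q in (1.6,1.74): 
  print(q,[proj(c,T+R@[115+180*np.sin(.17-q),k,92+180*np.cos(.17-q)]).round(1).tolist() for k in (-75,75)])
cv2.imwrite('pics/c9.png',cv2.resize(c['image'][120:290,260:420],(640,600),interpolation=cv2.INTER_CUBIC))
E
```

```text
t: 21.75
eef_pos: [473.8, 85.9, 68.9]
tcp_rot: [3.141, -0.0, 1.736]
ft_force: [-2.6, 4.7, 15.4]
opening: 0.164
[473.83084067  85.92909555  68.91430722] 0.16185395415918222 [-1.86831703  4.90805236 16.60639124]
1.6 [[[309.5, 248.4]], [[290.1, 219.3]]]
1.74 [[[309.1, 257.7]], [[289.9, 228.1]]]
```

View pics/c9.png

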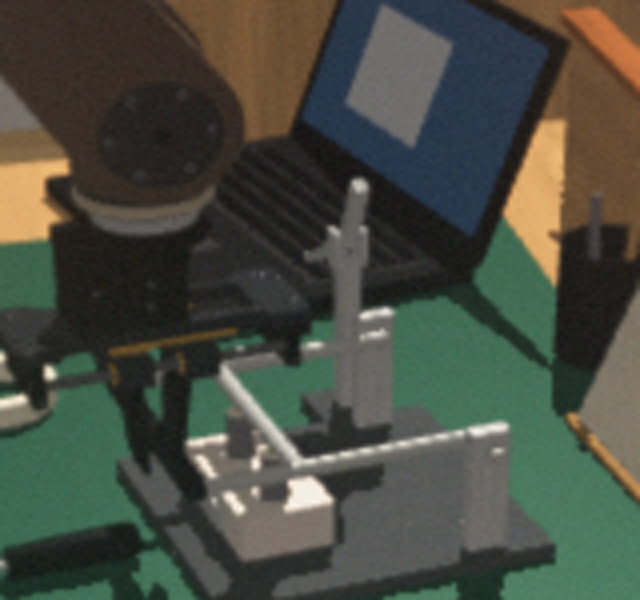

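The lever is level: its near bar end at about (310,258) px matches the 1.74 rad prediction. The push force has risen to 16 N against the stop, the catch is open and both cells are seated. I'm handing in.

```bash
python3 -c "
from cell import env
print(env.job_done()); s=env.state(); print(s['t'],s['eef_pos'],s['ft_force'])"
```

```text
the job is handed in; nothing more can be done
None
the job is handed in; nothing more can be done
```

The job is handed in at about 22 s on the robot's clock. Both slim cells are in the bores, button up. I then pressed the catch to its stop and pulled the U-lever down, and the arm still grips it there.

- **Cells:** both tops measured about 82 mm, the seated height given.
- **Catch:** the tongue tip appears where 1.2 rad (fully open) predicts. The push met firm resistance at 12 N.
- **Lever:** the bar end appears where 1.74 rad predicts. The downward force rose from 7 to about 16 N over the last 2.5 mm, so it is against the stop.
- **Bystanders:** I did not go near the thick cell, the green look-alike or the other items, but I made no separate final check of them.
- **Disagreements:** the two cameras differed by about 2 mm in x and 4–5 mm in y on the bore positions. I corrected this with a measurement of the held cell over the first bore, and both cells went in without resistance. After hand-in the state could no longer be read, so nothing was checked during the final second.

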